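# Free the seized index pin and run the carriage to its stop

## Robot

A 6-joint arm with a two-finger parallel gripper is mounted at the origin on a cart in front of the work surface, level with it; the furniture and walls round the work are solid. World frame = base frame: x ahead of the robot, y to its left, z up, the work surface at z = 0. Lengths are in m, angles in rad, forces in N, time in s.
With the tool pointing down it reaches from about 0.375 to 0.9 m from the base axis. Payload 3.1 kg.
Tool frame: the origin (TCP) lies at the centre of the arm's flange, where the gripper is bolted on; the fingertips stand 173 mm ahead of it and the grasp point (between the pads) lies 155 mm ahead of it; z points along the fingers, y is the direction in which the jaws open and shut (so a half turn about z gives the same grasp; the last joint's range is limited). The gripper opens to 85 mm and grips with 20 to 120 N. Pads are 22 mm wide; open, the fingers measure 114 mm over their backs; the gripper's body (76 mm by 85 mm) begins 54 mm behind the grasp point. The pads swing forward as they close: fully open they stand 13 mm farther back than shut.
Start: joints at [0.935, 0.527, 1.433, -0, 1.181, -0.178], TCP at [0.276, 0.561, 0.405] pointing down, gripper open.
Joint ranges: [-3.08, 3.08], [-0.75, 2.2], [0.22, 2.44], [-1.43, 4.57], [0, 2.65], [-2.85, 2.85]. Speed limits (rad/s): [2.79, 2.79, 3.14, 3.14, 3.14, 3.14].

## Interface

Orientations are given as a unit quaternion [x, y, z, w].
In Python, from station import ctrl gives the robot as it stands.
- The arm moves only by the tool apply_moves, never from a script. Its argument "series" is text: rows parted by semicolons, each of 7 numbers parted by spaces: the opening, from 0 (shut) to 1 (fully open), then the shift along the world's x, y, z in mm, then the turn, a rotation vector about the world's x, y, z in degrees. A call has 1 to 12 rows; each row is the pose to reach, as a shift and turn from the pose commanded when the call began; what a row does not reach only later rows make up. A row lasts 1/10 s, in which the tool goes at most 50 mm and 8.59 degrees, less where a joint would pass 70% of its speed; a pose out of reach is approached as far as the arm can. A call with a gripper value outside its range is refused whole. The fingers move at their own pace and stop on an object; "force" is the grip in N (left out, the last holds). Time passes only in rows, so rows that repeat a pose let the fingers close. It gives the time, the measured TCP pose, the force and the opening at its end, in the units of the state.
- ctrl.get_state(): the state, without advancing time (a new reading comes with each control period).
- ctrl.camera(name): name is "side" or "top"; returns a dict with "pixels" (480x640x3 uint8, red, green, blue), "range_z" (480x640 float32, m along the optical axis (not along the pixel's ray), 0 where there is no reading), "camera_matrix" (3x3 intrinsics, pixels), "R" (3x3) and "t" (3): a world point X has camera coordinates R X + t. Camera axes: x right, y down, z forward; pixel columns grow to the right and rows downward; lengths in m; the calibration is good to about 2 mm. A picture is of the moment at which its call begins.
- ctrl.job_done(): hands the job in, once; it reports no verdict.
Trained networks look in a picture, given as the dict that the camera call returned (one of the last four; its "shot" number tells which), for a name from the list of things; names that differ only in an ending like _2 or _b are one class to them, and where a whole thing is asked for, a point or a joint stands for the part that bears it (a point fixed in the world has none). Each returns a list of dicts, best first, with "p" (0 to 1); they miss things now and then, are a little off and sometimes report something else, mostly with a low value. They report only what shows in the picture. A call takes as long as a camera call.
- ctrl.recognise(picture, query): "point" ([x, y, z] in m, in world coordinates, good to about 4 mm: the middle of the surface that is visible of it).
- ctrl.landmark_of(picture, query): "point" ([x, y, z] in m, in world coordinates, good to about 4 mm: a listed point, or the origin of a listed thing).
The state is a dict: "time_s": time; "qpos": joint angles; "qd": joint speeds; "tau": joint torques, N m; "eef_pos": TCP position; "tool_rot": TCP orientation; "contact_force": force on the tool from outside, world axes, zero at the start; "moment": the same for the moment, N m; "width": finger opening in m.
Only numpy, scipy, OpenCV 4.12 (cv2) and the standard library are available. Lean on these libraries where they do the work, as an engineer would, in place of code of your own. Each camera call takes 0.05 s, during which the arm holds its last target.

## Task

The index pin of the small slide jig has seized in its bush and will not come with a straight pull: work its black wing handle back and forth while drawing it gently up until the pin is fully out, without tearing the jig off its rubber mat. Then slide the carriage, with the wax block still lying on it, along the rails as far as the end stop, and let go. Leave the other things on the bench where they are.

Things in the scene. Friction and masses are not known exactly. Their poses are not given: they have to be found in the camera images.
- jig: Slide jig: aluminium bed 112 mm wide (x), 285 mm long (y -140 to +145 mm) with two side rails, on a black rubber mat 128 x 302 x 4 mm fixed to the bench. Origin on the bench top, on the bed's long centre line; z up, y along the rails towards the end stop. Rails' top at z 28 mm. The black head of a desk lamp hangs some 0.2 to 0.3 m above the blue tray, to the right of the jig.
- jig_bed (a joint): How far the jig has been pulled up off its mat, m: 0 = sitting on it. It is held only by its weight and some suction: it begins to rise at about 13 N of upward pull, rises about 0.5 mm for each further newton, and sinks back when the pull ends. At 4 mm (about 21 N) it counts as torn off.
- bush_top (a point): Middle of the top of the brass bush (34 mm across), 70 mm above the bench, on an aluminium bridge (110 mm wide, 30 mm long, top at z 50 mm) that stands over the rails at y = -105 mm of the jig. The upright steel index pin runs in it, passes through a slot in the carriage and so locks the carriage.
- wing_handle: Black wing handle on the index pin: upright flat bar 70 mm long (its x), 12 mm thick (its y), 30 mm high. Origin on the pin's axis 25 mm below mid-bar, 70 mm above the bench with the pin down; z up. The bar starts within 0.75 rad of the jig's x axis. It turns through 0.9 rad in all, between two hidden hard stops in the bush whose place differs each time; it may start anywhere between them.
- wing_mid (a point): Middle of the black bar of the wing handle, on the pin's axis.
- index_pin (a joint): How far the pin is drawn up, m: 0 = down, 0.024 = fully out at its top stop. Seized by dry friction, it stays where left; an untwisted pull takes about 36 N. While the handle is being turned, either way (about 0.32 N m), it comes with hardly any pull as long as it rises less than 10 mm per radian turned. The carriage is free from about 0.015.
- carriage (a joint): How far the carriage has slid along the jig's y, in m: 0 = locked place at the start, 0.050 = against the end stop. It takes about 2 N to slide and stays where it is left.
- fence_face (a point): On the carriage's upright aluminium fence (66 mm wide, 10 mm thick, its top edge at z 82 mm over the bench): the middle of the face that looks back to the bridge, 61 mm above the bench and 105 mm from the pin at the start. Pushing on this face along the jig's y slides the carriage. The carriage's flat top is at z 26 mm.
- wax_block: Blue wax block 50 x 75 x 28 mm lying on the carriage behind the fence (on the side away from the bridge), its long side across the rails. Origin under its centre.
- beaker: Milky plastic beaker, 61 mm across and 88 mm high, standing behind the jig. Leave it alone. Origin under its centre.
- tape_roll: Roll of tan tape lying flat behind the jig, 73 mm across and 18 mm high. Leave it alone. Origin under its centre.
- lamp_pot: Small round spirit lamp, 66 mm across and 69 mm high, standing behind the jig. Leave it alone. Origin under its centre.

How it is judged:
By the outcome, as a careful person would: the job done as asked, in the order asked, and still so for the second after the job is handed in, with the robot touching nothing.
It also fails if it takes over 72 s, if anything falls off the work surface, if the arm or the gripper's body presses on something with over 40 N, if the wrist force passes 120 N, or if a joint passes its speed limit or range.

## Working session

There is one attempt and no reset: what is moved stays moved. The work goes in short steps, Python scripts to look and compute and a tool call to move; the robot and the scene stay as the last step left them, time stands still between calls to the robot, and variables do not carry over. Pictures are saved under pics/ and viewed, and the job is handed in when it is done.

Besides the shell and the picture viewer there is one more tool, called after ">>>" as name(argument=value, ...) on one line, values as JSON. apply_moves: Moves the arm, as the interface text tells. Its arguments: {"type":"object","properties":{"series":{"type":"string"},"force":{"type":"number"}},"required":["series"]}

```bash
mkdir -p pics; ls; cat > h.py <<'E'
import numpy as np, cv2
from station import ctrl
def snap(name,fn):
    p=ctrl.camera(name); cv2.imwrite('pics/'+fn,p['pixels'][:,:,::-1]); return p
E
python3 - <<'E'
from h import *
s=ctrl.get_state(); print(s)
for n in ['side','top']:
    p=snap(n,n+'0.png')
    for q in ['jig','bush_top','wing_handle','wing_mid','fence_face','wax_block','beaker','tape_roll','lamp_pot']:
        r=ctrl.landmark_of(p,q); print(n,q,[(np.round(a['point'],4).tolist(),round(a['p'],2)) for a in r[:2]])
E
```

```text
pics
{'time_s': 0.0, 'qpos': array([ 9.35489677e-01,  5.28496463e-01,  1.43392250e+00,  3.60833234e-05,
        1.18140517e+00, -1.78506216e-01]), 'qd': array([-4.43230264e-04, -7.81017486e-05,  1.52459852e-03, -1.39143285e-03,
       -1.11115450e-03, -1.94020824e-03]), 'tau': array([ 6.36731602e-04, -4.42362285e+01, -1.78020251e+01, -1.81863193e-04,
        8.46940588e-03,  9.97527479e-06]), 'eef_pos': array([0.27543747, 0.56064586, 0.40370816]), 'tool_rot': array([ 2.26426126e-01,  9.74027702e-01, -1.01803403e-03, -4.56896828e-04]), 'contact_force': array([0.65515149, 0.36679971, 0.35387046]), 'moment': array([-0.03459891, -0.00948097,  0.02652806]), 'width': 0.0857486230546474}
side jig [([0.5231, 0.1171, 0.0023], 0.6)]
side bush_top [([0.5471, 0.2184, 0.0706], 0.75), ([0.5472, 0.2219, 0.0738], 0.38)]
side wing_handle [([0.5481, 0.2191, 0.0744], 0.89)]
side wing_mid [([0.5447, 0.2221, 0.0931], 0.91)]
side fence_face [([0.5227, 0.1154, 0.0589], 0.69), ([0.7559, 0.1939, 0.0006], 0.68)]
side wax_block [([0.519, 0.0792, 0.0239], 0.56)]
side beaker [([0.7529, 0.1932, 0.0003], 0.68)]
side tape_roll [([0.7506, 0.0973, -0.0015], 0.89), ([0.5282, 0.1162, 0.0008], 0.22)]
side lamp_pot [([0.7828, 0.2702, 0.002], 0.97), ([0.754, 0.1951, 0.0008], 0.69)]
top jig [([0.5253, 0.1213, -0.0049], 0.85)]
top bush_top [([0.5467, 0.2188, 0.0696], 0.84), ([0.7494, 0.0958, -0.0052], 0.34)]
top wing_handle [([0.5452, 0.2194, 0.0702], 0.66)]
top wing_mid [([0.5461, 0.2169, 0.0965], 0.88)]
top fence_face [([0.5292, 0.1152, 0.0657], 0.96), ([0.5251, 0.1203, -0.0035], 0.17)]
top wax_block [([0.5185, 0.077, 0.0252], 0.56)]
top beaker [([0.7548, 0.194, 0.0039], 0.68)]
top tape_roll [([0.7495, 0.0921, -0.0002], 0.74)]
top lamp_pot [([0.7806, 0.2696, 0.0017], 0.77)]
```

View pics/side0.png

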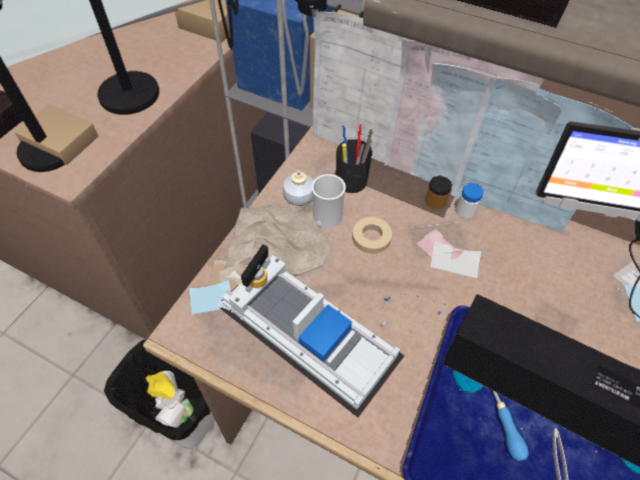

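View pics/top0.png

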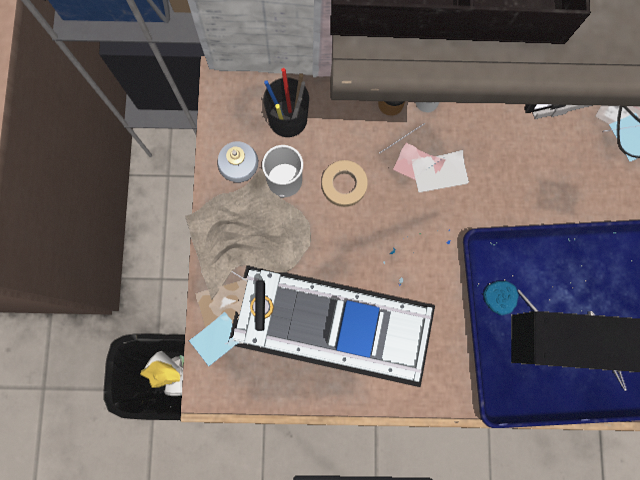

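```bash
cat >> h.py <<'E'
def cloud(p):
    K=p['camera_matrix'];z=p['range_z'];v,u=np.mgrid[:480,:640]
    c=np.stack([(u-K[0,2])/K[0,0]*z,(v-K[1,2])/K[1,1]*z,z],-1)
    return (c-p['t'])@p['R']
def pca(P):
    m=P.mean(0);w,V=np.linalg.eigh(np.cov((P-m).T));d=V[:,-1]; return m,d,np.degrees(np.arctan2(d[1],d[0]))%180
def bar(p,zlo=.085,zhi=.15,c=(.546,.219),r=.055):
    X=cloud(p);g=p['pixels'].max(-1);ok=(p['range_z']>0)&(g<70)&(X[...,2]>zlo)&(X[...,2]<zhi)&(np.hypot(X[...,0]-c[0],X[...,1]-c[1])<r)
    P=X[ok]; m,d,a=pca(P[:,:2]); t=(P[:,:2]-m)@d
    e=[ (m+d*q).round(4) for q in (t.min(),t.max())]
    box=cv2.minAreaRect((P[:,:2]*1000).astype(np.float32))
    return len(P),m.round(4),a.round(1),e,P[:,2].max().round(4),np.percentile(P[:,2],[5,50,95]).round(4),box
E
python3 - <<'E'
from h import *
for n in ['side','top']:
    p=ctrl.camera(n); print(n,p['R'].round(3).tolist(),p['t'].round(3)); print(bar(p))
    X=cloud(p); pix=p['pixels'].astype(int)
    ok=(p['range_z']>0)&(X[...,2]>.074)&(X[...,2]<.09)&(np.hypot(X[...,0]-.526,X[...,1]-.115)<.055)
    P=X[ok]; print('fence',len(P),pca(P[:,:2]),P[:,2].max(),cv2.minAreaRect((P[:,:2]*1000).astype(np.float32)))
    ok=(p['range_z']>0)&(X[...,2]>.015)&(X[...,2]<.04)&(pix.min(-1)>150)&(np.hypot(X[...,0]-.524,X[...,1]-.12)<.2)
    P=X[ok]; print('rails',len(P),cv2.minAreaRect((P[:,:2]*1000).astype(np.float32)),pca(P[:,:2]))
    ok=(p['range_z']>0)&(X[...,2]>.04)&(X[...,2]<.07)&(pix[...,2]-pix[...,0]>60)&(np.hypot(X[...,0]-.524,X[...,1]-.12)<.2)
    P=X[ok]; print('wax',len(P),cv2.minAreaRect((P[:,:2]*1000).astype(np.float32)))
E
```

```text
side [[0.469, -0.883, -0.001], [-0.717, -0.38, -0.585], [0.516, 0.275, -0.811]] [-0.151  0.576  0.566]
(430, array([0.5405, 0.2157]), np.float64(0.4), [array([0.5771, 0.216 ]), array([0.5095, 0.2154])], np.float64(0.1141), array([0.0899, 0.109 , 0.1127]), ((543.2745361328125, 217.51922607421875), (67.57678985595703, 11.373064041137695), 0.376068651676178))
fence 314 (array([0.52247713, 0.11038813]), array([-0.97989278,  0.1995248 ]), np.float64(168.49082792831825)) 0.08696448954895432 ((523.602294921875, 111.08332824707031), (10.97213077545166, 65.5630874633789), 78.9099349975586)
rails 5301 ((598.7780151367188, 123.47262573242188), (333.7277526855469, 254.27317810058594), 78.68952178955078) (array([0.51314131, 0.07101816]), array([0.32737736, 0.94489368]), np.float64(70.89033113327855))
wax 1564 ((517.82470703125, 79.2342758178711), (55.46131896972656, 75.5108413696289), 78.63358306884766)
top [[0.019, -1.0, 0.006], [-0.982, -0.019, -0.185], [0.185, -0.003, -0.983]] [0.136 0.664 0.87 ]
(450, array([0.5457, 0.2162]), np.float64(1.2), [array([0.5801, 0.2169]), array([0.5112, 0.2155])], np.float64(0.1128), array([0.0949, 0.1087, 0.1113]), ((545.6278686523438, 217.14224243164062), (68.92013549804688, 12.192357063293457), 1.3582199811935425))
fence 334 (array([0.52440369, 0.10973885]), array([-0.98038977,  0.19706828]), np.float64(168.6344278752735)) 0.08714874681828194 ((524.74365234375, 109.56790161132812), (10.12158203125, 65.93672180175781), 78.73077392578125)
rails 4788 ((594.179931640625, 97.78858947753906), (284.87445068359375, 252.65863037109375), 78.77772521972656) (array([0.51615693, 0.07946403]), array([0.19056086, 0.98167538]), np.float64(79.01448283870482))
wax 1732 ((517.7935791015625, 75.59407806396484), (49.82081604003906, 74.56594848632812), 78.72339630126953)
```

>>> apply_moves(series="1 269 -344 -75 0 0 27.4;1 269 -344 -75 0 0 27.4;1 269 -344 -75 0 0 27.4;1 269 -344 -75 0 0 27.4;1 269 -344 -75 0 0 27.4;1 269 -344 -75 0 0 27.4;1 269 -344 -75 0 0 27.4;1 269 -344 -75 0 0 27.4;1 269 -344 -75 0 0 27.4;1 269 -344 -75 0 0 27.4;1 269 -344 -75 0 0 27.4;1 269 -344 -75 0 0 27.4")

```text
time_s: 2.3
eef_pos: [0.544, 0.2174, 0.3297]
tool_rot: [-0.011, 1.0, 0.0, -0.0]
contact_force: [0.4, 0.9, 0.4]
width: 0.0854
```

>>> apply_moves(series="1 1 0 -40 0 0 0;1 1 0 -78 0 0 0;1 1 0 -78 0 0 0;1 1 0 -78 0 0 0", force=60)

```text
time_s: 2.7
eef_pos: [0.5449, 0.2182, 0.2519]
tool_rot: [-0.012, 1.0, -0.0, -0.001]
contact_force: [0.2, -0.1, 0.2]
width: 0.0854
```

```bash
python3 - <<'E'
from h import *
for n in ['side','top']: snap(n,n+'1.png')
print(ctrl.get_state()['contact_force'])
E
python3 -c "
import cv2,numpy as np
a=cv2.imread('pics/side1.png')[200:420,150:430];b=cv2.imread('pics/top1.png')[200:420,180:460]
cv2.imwrite('pics/c1.png',cv2.resize(np.hstack([a,b]),(800,314)))"
```

```text
[0.84506897 0.36910397 0.88312827]
```

View pics/c1.png

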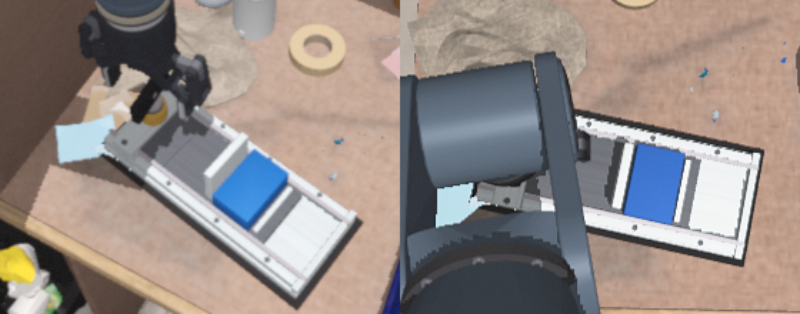

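The side view (crop 150,95) shows the open fingers straddling the black bar over the brass bush. In the top view the arm hides it. I'll close now.

>>> apply_moves(series="0.1 0 0 0 0 0 0;0 0 0 0 0 0 0;0 0 0 0 0 0 0;0 0 0 0 0 0 0;0 0 0 0 0 0 0;0 0 0 0 0 0 0;0 0 0 0 0 0 0", force=70)

```text
time_s: 3.5
eef_pos: [0.5459, 0.2177, 0.2547]
tool_rot: [-0.01, 1.0, 0.001, 0.001]
contact_force: [-4.1, 2.6, 20.1]
width: 0.0109
```

```bash
python3 - <<'E'
from h import *
s=ctrl.get_state();print(s['moment'],s['contact_force'],s['qpos'])
E
```

```text
[ 0.3068737   0.83155401 -0.02192805] [-4.10777141  2.63666234 20.06290749] [ 0.18909026  0.68288231  1.64681047  0.00197649  0.80953665 -1.40405535]
```

>>> apply_moves(series="0 0 0 3.3 0 0 0;0 0 0 3.3 0 0 4;0 0 0 3.6 0 0 8;0 0 0 4 0 0 12")

```text
time_s: 3.9
eef_pos: [0.5459, 0.2175, 0.2557]
tool_rot: [-0.114, 0.993, 0.001, 0.001]
contact_force: [-0.1, 2.2, -1.9]
width: 0.0107
```

```bash
cat > st.py <<'E'
from h import *
s=ctrl.get_state();q=s['tool_rot'];yaw=np.degrees(2*np.arctan2(q[1],q[0]))-90
print('t',round(s['time_s'],2),'yaw',round(yaw%180,2),'z',s['eef_pos'].round(4),'F',s['contact_force'].round(1),'M',s['moment'].round(2),'w',round(s['width'],4))
E
python3 st.py
```

```text
t 3.9 yaw 103.11 z [0.5459 0.2175 0.2557] F [-0.1  2.2 -1.9] M [ 0.37 -0.25 -1.32] w 0.0107
```

>>> apply_moves(series="0 0 0 0 0 0 0")

```text
time_s: 4.0
eef_pos: [0.5459, 0.2174, 0.2556]
tool_rot: [-0.112, 0.994, 0.001, 0.001]
contact_force: [1.0, 5.5, -0.2]
width: 0.0109
```

```bash
python3 st.py
```

```text
t 4.0 yaw 102.9 z [0.5459 0.2174 0.2556] F [ 1.   5.5 -0.2] M [ 0.77 -0.13 -1.11] w 0.0109
```

>>> apply_moves(series="0 0 0 0 0 0 -4;0 0 0 0.3 0 0 -8;0 0 0 0.7 0 0 -12")

```text
time_s: 4.3
eef_pos: [0.5458, 0.2177, 0.2557]
tool_rot: [-0.01, 1.0, 0.001, 0.0]
contact_force: [2.2, 5.5, -6.4]
width: 0.0111
```

```bash
python3 st.py
```

```text
t 4.3 yaw 91.12 z [0.5458 0.2177 0.2557] F [ 2.2  5.5 -6.4] M [ 0.99 -0.28  0.3 ] w 0.0111
```

>>> apply_moves(series="0 0 0 0.4 0 0 -4;0 0 0 0.8 0 0 -8;0 0 0 1.2 0 0 -12")

```text
time_s: 4.6
eef_pos: [0.5458, 0.2178, 0.2561]
tool_rot: [0.095, 0.995, 0.001, 0.0]
contact_force: [3.3, 6.6, -12.2]
width: 0.0106
```

```bash
python3 st.py
```

```text
t 4.6 yaw 79.12 z [0.5458 0.2178 0.2561] F [  3.3   6.6 -12.2] M [ 1.18 -0.56  0.29] w 0.0106
```

>>> apply_moves(series="0 0 0 0 0 0 -4;0 0 0 0 0 0 -8")

```text
time_s: 4.8
eef_pos: [0.5458, 0.2178, 0.2562]
tool_rot: [0.164, 0.986, 0.001, 0.0]
contact_force: [2.3, 6.7, -8.4]
width: 0.0108
```

```bash
python3 st.py
```

```text
t 4.8 yaw 71.11 z [0.5458 0.2178 0.2562] F [ 2.3  6.7 -8.4] M [ 1.15 -0.44  0.31] w 0.0108
```

>>> apply_moves(series="0 0 0.3 0 0 0 -4;0 0 0.6 0 0 0 -8;0 0 0.6 0 0 0 -12;0 0 0.6 0 0 0 -15")

```text
time_s: 5.2
eef_pos: [0.5458, 0.2181, 0.2564]
tool_rot: [0.291, 0.957, 0.0, 0.0]
contact_force: [2.9, 5.3, -6.7]
width: 0.0108
```

```bash
python3 st.py
```

```text
t 5.2 yaw 56.15 z [0.5458 0.2181 0.2564] F [ 2.9  5.3 -6.7] M [ 0.89 -0.36  0.29] w 0.0108
```

>>> apply_moves(series="0 0 0 0.4 0 0 -4")

```text
time_s: 5.3
eef_pos: [0.5458, 0.2181, 0.2565]
tool_rot: [0.324, 0.946, 0.0, 0.0]
contact_force: [2.5, 4.9, -10.6]
width: 0.0113
```

```bash
python3 st.py
```

```text
t 5.3 yaw 52.15 z [0.5458 0.2181 0.2565] F [  2.5   4.9 -10.6] M [ 0.88 -0.56  0.33] w 0.0113
```

>>> apply_moves(series="0 0 0 0.4 0 0 -4")

```text
time_s: 5.4
eef_pos: [0.5458, 0.2181, 0.2566]
tool_rot: [0.357, 0.934, 0.0, 0.0]
contact_force: [3.7, 5.4, -12.6]
width: 0.0111
```

```bash
python3 st.py
```

```text
t 5.4 yaw 48.13 z [0.5458 0.2181 0.2566] F [  3.7   5.4 -12.6] M [ 0.87 -0.6   0.28] w 0.0111
```

```bash
python3 - <<'E'
from h import *
p=snap('side','side2.png')
cv2.imwrite('pics/c2.png',cv2.resize(p['pixels'][220:310,190:310,::-1],(800,600),interpolation=cv2.INTER_CUBIC))
E
```

```text
(no output)
```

View pics/c2.png

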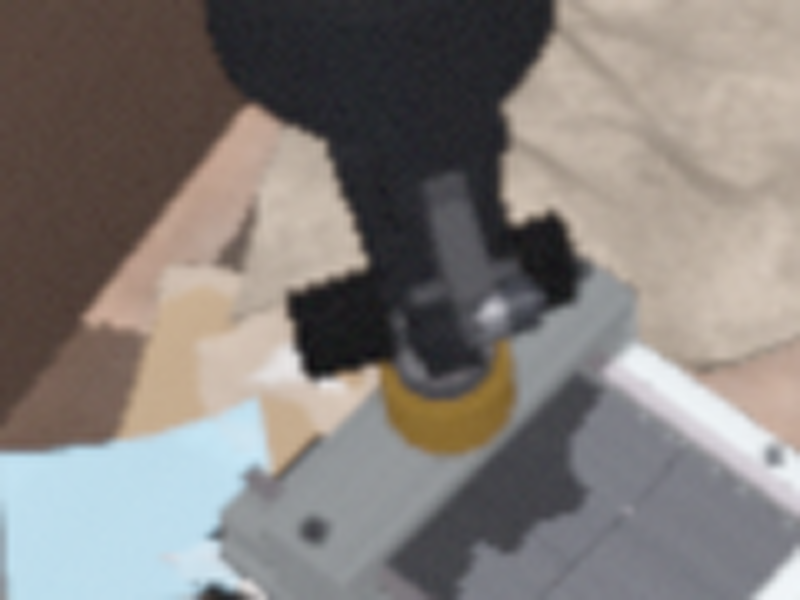

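```bash
python3 st.py
```

```text
t 5.45 yaw 47.98 z [0.5458 0.2181 0.2566] F [  2.1   4.8 -10.7] M [ 0.76 -0.51  0.05] w 0.0108
```

>>> apply_moves(series="0 0 0 0 0 0 8;0 0 0 0 0 0 16;0 0 0 0 0 0 24")

```text
time_s: 5.75
eef_pos: [0.5459, 0.2179, 0.2571]
tool_rot: [0.153, 0.988, 0.001, -0.0]
contact_force: [2.5, 4.0, -7.6]
width: 0.0108
```

```bash
python3 st.py
```

```text
t 5.75 yaw 72.44 z [0.5459 0.2179 0.2571] F [ 2.5  4.  -7.6] M [ 0.62 -0.41 -0.31] w 0.0108
```

>>> apply_moves(series="0 0 0 0.5 0 0 8;0 0 0 0.7 0 0 16;0 0 0 0.9 0 0 24;0 0 0 1.1 0 0 16;0 0 0 1.3 0 0 8;0 0 0 1.5 0 0 0;0 0 0 1.8 0 0 -8;0 0 0 2.1 0 0 -16;0 0 0 2.2 0 0 -22")

```text
time_s: 6.65
eef_pos: [0.5458, 0.2181, 0.2589]
tool_rot: [0.342, 0.94, 0.0, 0.0]
contact_force: [2.8, 5.5, -9.9]
width: 0.0107
```

```bash
python3 st.py
```

```text
t 6.65 yaw 50.0 z [0.5458 0.2181 0.2589] F [ 2.8  5.5 -9.9] M [ 0.94 -0.51  0.32] w 0.0107
```

>>> apply_moves(series="0 0 0 0.3 0 0 8;0 0 0 0.8 0 0 16;0 0 0 1.1 0 0 24;0 0 0 1.4 0 0 32;0 0 0 1.7 0 0 40;0 0 0 1.9 0 0 47;0 0 0 2.0 0 0 40;0 0 0 2.3 0 0 32;0 0 0 2.6 0 0 24;0 0 0 2.9 0 0 16;0 0 0 3.2 0 0 8;0 0 0 3.4 0 0 0")

```text
time_s: 7.85
eef_pos: [0.5458, 0.2181, 0.262]
tool_rot: [0.342, 0.94, 0.0, 0.0]
contact_force: [3.7, 4.7, -12.2]
width: 0.0105
```

```bash
python3 st.py
```

```text
t 7.85 yaw 49.96 z [0.5458 0.2181 0.262 ] F [  3.7   4.7 -12.2] M [ 0.9  -0.62  0.26] w 0.0105
```

>>> apply_moves(series="0 0 0 0.1 0 0 8;0 0 0 0.5 0 0 16;0 0 0 0.8 0 0 24;0 0 0 1.1 0 0 32;0 0 0 1.4 0 0 40;0 0 0 1.6 0 0 47;0 0 0 1.7 0 0 40;0 0 0 2.1 0 0 32;0 0 0 2.4 0 0 24;0 0 0 2.7 0 0 16;0 0 0 3.0 0 0 8;0 0 0 3.2 0 0 0")

```text
time_s: 9.05
eef_pos: [0.5458, 0.2181, 0.2651]
tool_rot: [0.342, 0.94, 0.0, -0.0]
contact_force: [3.6, 5.9, -12.8]
width: 0.0108
```

```bash
python3 st.py; python3 - <<'E'
from h import *
p=snap('side','side3.png')
cv2.imwrite('pics/c3.png',cv2.resize(p['pixels'][200:310,180:320,::-1],(760,600),interpolation=cv2.INTER_CUBIC))
E
```

```text
t 9.05 yaw 49.96 z [0.5458 0.2181 0.2651] F [  3.6   5.9 -12.8] M [ 0.88 -0.64  0.28] w 0.0108
```

View pics/c3.png

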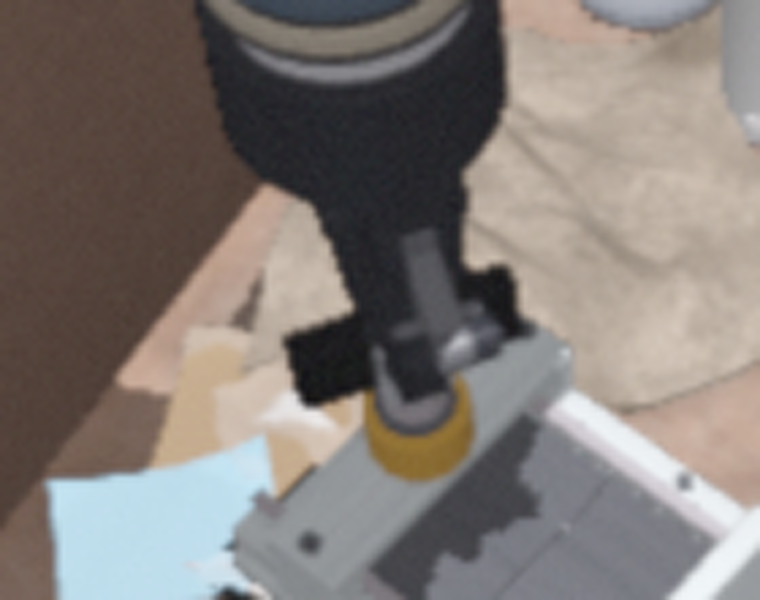

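>>> apply_moves(series="0 0 0 0.1 0 0 8;0 0 0 0.4 0 0 16;0 0 0 0.7 0 0 24;0 0 0 1.0 0 0 32;0 0 0 1.3 0 0 40;0 0 0 1.5 0 0 47;0 0 0 1.6 0 0 40;0 0 0 2.0 0 0 32;0 0 0 2.3 0 0 24;0 0 0 2.6 0 0 16;0 0 0 2.9 0 0 8;0 0 0 3.1 0 0 0")

```text
time_s: 10.3
eef_pos: [0.5458, 0.2181, 0.2681]
tool_rot: [0.342, 0.94, 0.0, -0.0]
contact_force: [3.4, 5.7, -13.4]
width: 0.0115
```

>>> apply_moves(series="0 0 0 0.1 0 0 8;0 0 0 0.4 0 0 16;0 0 0 0.7 0 0 24;0 0 0 1.0 0 0 32;0 0 0 1.3 0 0 40;0 0 0 1.5 0 0 47;0 0 0 1.6 0 0 40;0 0 0 2.0 0 0 32;0 0 0 2.3 0 0 24;0 0 0 2.6 0 0 16;0 0 0 2.9 0 0 8;0 0 0 3.1 0 0 0")

```text
time_s: 11.5
eef_pos: [0.5458, 0.2181, 0.2711]
tool_rot: [0.342, 0.94, 0.0, -0.0]
contact_force: [3.6, 5.4, -14.2]
width: 0.0109
```

>>> apply_moves(series="0 0 0 0 0 0 8;0 0 0 0.2 0 0 16;0 0 0 0.5 0 0 24;0 0 0 0.8 0 0 32;0 0 0 1.1 0 0 40;0 0 0 1.3 0 0 47;0 0 0 1.4 0 0 40;0 0 0 1.7 0 0 32;0 0 0 2.0 0 0 24;0 0 0 2.3 0 0 16;0 0 0 2.5 0 0 8;0 0 0 2.6 0 0 0")

```text
time_s: 12.7
eef_pos: [0.5458, 0.2181, 0.2738]
tool_rot: [0.342, 0.94, 0.0, -0.0]
contact_force: [3.4, 5.1, -11.5]
width: 0.0107
```

>>> apply_moves(series="0 0 0 0 0 0 8;0 0 0 0.2 0 0 16;0 0 0 0.5 0 0 24;0 0 0 0.8 0 0 32;0 0 0 1.1 0 0 40;0 0 0 1.3 0 0 47;0 0 0 1.4 0 0 40;0 0 0 1.7 0 0 32;0 0 0 2.0 0 0 24;0 0 0 2.3 0 0 16;0 0 0 2.5 0 0 8;0 0 0 2.6 0 0 0")

```text
time_s: 13.9
eef_pos: [0.5459, 0.218, 0.2763]
tool_rot: [0.342, 0.94, 0.0, -0.0]
contact_force: [4.3, 5.8, -12.6]
width: 0.0107
```

Near the top stop now; half-cycles with checks.

>>> apply_moves(series="0 0 0 0 0 0 8;0 0 0 0.2 0 0 16;0 0 0 0.5 0 0 24;0 0 0 0.8 0 0 32;0 0 0 1.0 0 0 40;0 0 0 1.1 0 0 47")

```text
time_s: 14.5
eef_pos: [0.5459, 0.2177, 0.2776]
tool_rot: [-0.065, 0.998, 0.0, -0.0]
contact_force: [3.5, 3.8, -12.8]
width: 0.0111
```

>>> apply_moves(series="0 0 0 0 0 0 -8;0 0 0 0.2 0 0 -16;0 0 0 0.4 0 0 -24;0 0 0 0.6 0 0 -32;0 0 0 0.8 0 0 -40;0 0 0 0.9 0 0 -47")

```text
time_s: 15.1
eef_pos: [0.5458, 0.218, 0.2781]
tool_rot: [0.342, 0.94, 0.0, -0.0]
contact_force: [4.1, 5.2, -15.1]
width: 0.0106
```

>>> apply_moves(series="0 0 0 0 0 0 8;0 0 0 0 0 0 16;0 0 0 0 0 0 24;0 0 0 0 0 0 32;0 0 0 0 0 0 40;0 0 0 0 0 0 47")

```text
time_s: 15.7
eef_pos: [0.5459, 0.2177, 0.2781]
tool_rot: [-0.065, 0.998, 0.0, -0.0]
contact_force: [4.2, 5.0, -14.3]
width: 0.011
```

```bash
python3 st.py; python3 - <<'E'
from h import *
p=snap('side','side4.png')
cv2.imwrite('pics/c4.png',cv2.resize(p['pixels'][180:310,170:340,::-1],(784,600),interpolation=cv2.INTER_CUBIC))
for q in ['wing_mid','wing_handle','bush_top']: print([(a['point'],a['p']) for a in ctrl.landmark_of(p,q)][:1])
E
```

```text
t 15.7 yaw 97.43 z [0.5459 0.2177 0.2781] F [  4.2   5.  -14.3] M [ 0.74 -0.84 -0.3 ] w 0.011
[([0.5453, 0.2223, 0.1191], 0.75)]
[([0.5483, 0.2213, 0.1003], 0.63)]
[([0.5463, 0.2181, 0.0721], 0.93)]
```

View pics/c4.png

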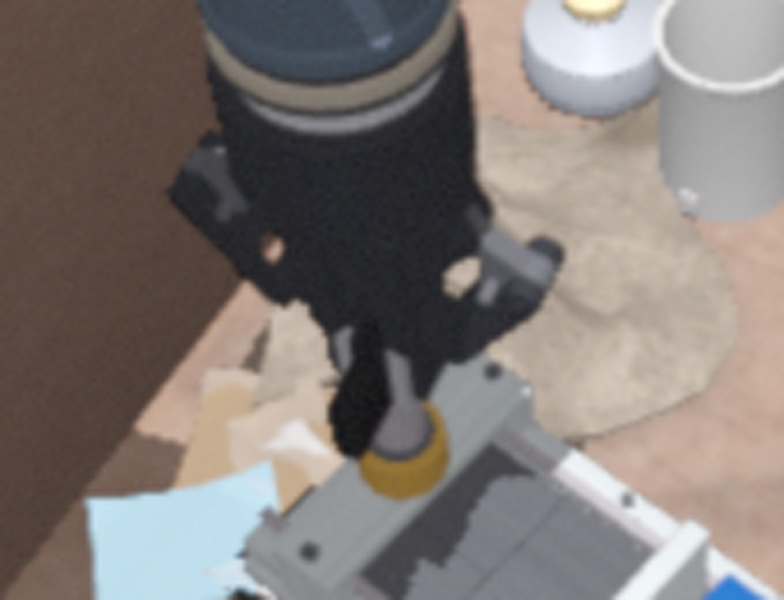

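>>> apply_moves(series="0 0 0 -1.2 0 0 0;0 0 0 -2.4 0 0 0;0 0 0 -2.4 0 0 0")

```text
time_s: 16.2
eef_pos: [0.5458, 0.2177, 0.2779]
tool_rot: [-0.063, 0.998, 0.0, 0.0]
contact_force: [2.7, 2.9, -5.7]
width: 0.0109
```

>>> apply_moves(series="0.5 0 0 0 0 0 0;0.5 0 0 0 0 0 0;0.5 0 0 0 0 0 0;0.5 0 0 0 0 0 0;0.5 0 0 0 0 0 0;0.5 0 0 0 0 0 0")

```text
time_s: 16.8
eef_pos: [0.5456, 0.2174, 0.2783]
tool_rot: [-0.063, 0.998, -0.0, -0.0]
contact_force: [0.6, 1.4, 0.3]
width: 0.0427
```

```bash
python3 st.py
```

```text
t 16.8 yaw 97.22 z [0.5456 0.2174 0.2783] F [0.6 1.4 0.3] M [-0.02 -0.04  0.01] w 0.0427
```

>>> apply_moves(series="0.5 0 0 35 0 0 0;0.5 0 0 75 0 0 0;0 -8 -40 75 0 0 -8;0 -15.6 -78 75 0 0 -16;0 -15.6 -78 75 0 0 -24;0 -15.6 -78 75 0 0 -32;0 -15.6 -78 75 0 0 -40;0 -15.6 -78 75 0 0 -48;0 -15.6 -78 75 0 0 -56;0 -15.6 -78 75 0 0 -64;0 -15.6 -78 75 0 0 -72;0 -15.6 -78 75 0 0 -80")

```text
time_s: 18.0
eef_pos: [0.5299, 0.1395, 0.3532]
tool_rot: [0.596, 0.803, -0.0, -0.0]
contact_force: [0.5, -0.1, 0.2]
width: 0.0
```

>>> apply_moves(series="0 0 0 0 0 0 -8;0 0 0 0 0 0 -16;0 0 0 0 0 0 -24;0 0 0 0 0 0 -28.5;0 0 0 0 0 0 -28.5;0 0 0 0 0 0 -28.5")

```text
time_s: 18.6
eef_pos: [0.53, 0.1395, 0.3532]
tool_rot: [0.773, 0.635, -0.0, 0.0]
contact_force: [0.3, 0.1, 0.3]
width: -0.0001
```

```bash
python3 st.py; python3 - <<'E'
from h import *
p=snap('side','side5.png'); print(bar(p,.09,.15))
X=cloud(p)
ok=(p['range_z']>0)&(X[...,2]>.074)&(X[...,2]<.09)&(np.hypot(X[...,0]-.526,X[...,1]-.115)<.055)
P=X[ok]; print('fence',len(P),P[:,2].max(),cv2.minAreaRect((P[:,:2]*1000).astype(np.float32)))
E
```

```text
t 18.6 yaw 168.83 z [0.53   0.1395 0.3532] F [0.3 0.1 0.3] M [0.04 0.04 0.01] w -0.0001
(283, array([0.532 , 0.2143]), np.float64(11.4), [array([0.5778, 0.2235]), array([0.511 , 0.2101])], np.float64(0.1386), array([0.1133, 0.1333, 0.1368]), ((544.2417602539062, 217.60360717773438), (68.10846710205078, 10.39069652557373), 10.094322204589844))
fence 316 0.08658340162215963 ((524.266845703125, 110.96044921875), (11.200508117675781, 66.24407196044922), 78.40016174316406)
```

View pics/side5.png

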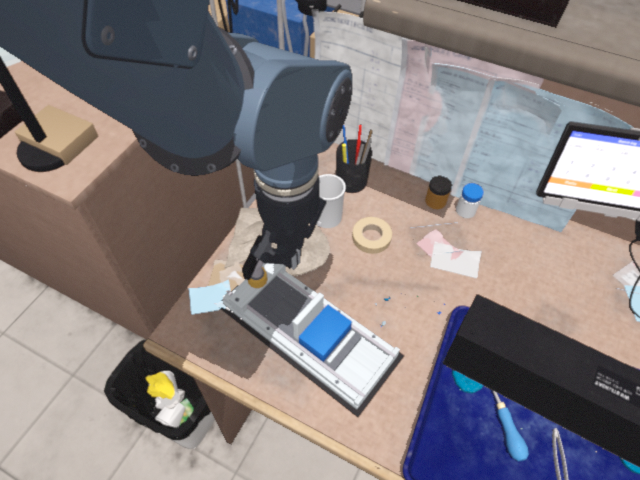

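```bash
python3 - <<'E'
from h import *
p=ctrl.camera('side');X=cloud(p);g=p['pixels'].max(-1)
ok=(g<60)&(p['range_z']>0)&(X[...,2]>.12)&(X[...,2]<.4);ok[:,:430]=False;ok[:290]=False
P=X[ok];print(len(P),P.min(0),P.max(0),np.percentile(P[:,1],[95,99]))
E
```

```text
15819 [ 0.46374832 -0.3174033   0.20582563] [ 0.53182784 -0.09531242  0.29145043] [-0.10676149 -0.09799397]
```

>>> apply_moves(series="0 0 0 -45 0 0 0;0 0 0 -90 0 0 0;0 0 0 -120 0 0 0;0 0 0 -135 0 0 0;0 0 0 -135 0 0 0;0 0 0 -135 0 0 0")

```text
time_s: 19.3
eef_pos: [0.5303, 0.1395, 0.2183]
tool_rot: [0.773, 0.634, 0.0, 0.0]
contact_force: [0.2, -0.4, 0.2]
width: -0.0002
```

```bash
python3 st.py; python3 - <<'E'
from h import *
p=snap('side','side6.png')
cv2.imwrite('pics/c6.png',cv2.resize(p['pixels'][180:420,170:440,::-1],(675,600),interpolation=cv2.INTER_CUBIC))
E
```

```text
t 19.3 yaw 168.75 z [0.5303 0.1395 0.2183] F [ 0.2 -0.4  0.2] M [ 0.03 -0.01  0.07] w -0.0002
```

View pics/c6.png

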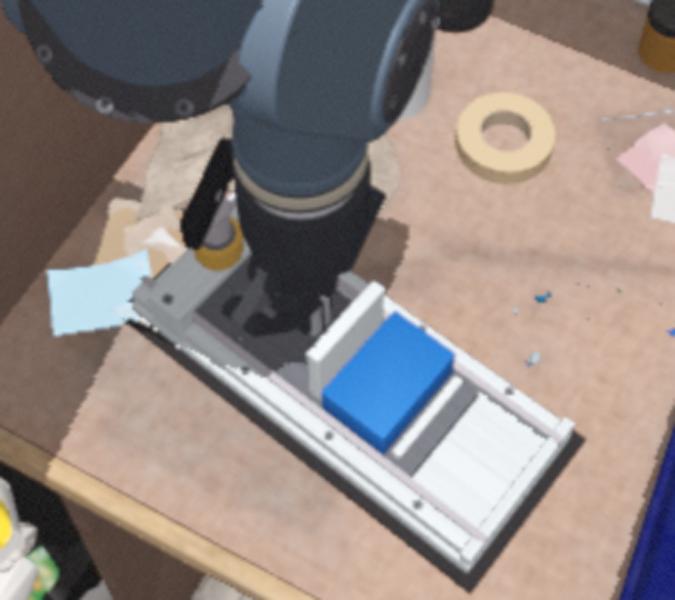

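>>> apply_moves(series="0 -0.8 -4 0 0 0 0;0 -1.6 -8 0 0 0 0;0 -2.3 -11.8 0 0 0 0;0 -2.9 -14.7 0 0 0 0;0 -3.5 -17.7 0 0 0 0;0 -4.1 -20.6 0 0 0 0;0 -4.7 -23.5 0 0 0 0;0 -5.4 -27.5 0 0 0 0;0 -6.2 -31.4 0 0 0 0;0 -7 -35.3 0 0 0 0;0 -7.8 -39.2 0 0 0 0;0 -8.3 -42.2 0 0 0 0")

```text
time_s: 20.55
eef_pos: [0.5218, 0.0969, 0.2182]
tool_rot: [0.773, 0.634, 0.0, 0.0]
contact_force: [1.3, 1.8, 1.5]
width: 0.0003
```

```bash
python3 st.py
```

```text
t 20.55 yaw 168.71 z [0.5218 0.0969 0.2182] F [1.3 1.8 1.5] M [ 0.17 -0.25  0.01] w 0.0003
```

>>> apply_moves(series="0 -0.5 -2.5 0 0 0 0;0 -1 -5 0 0 0 0;0 -1.5 -7.5 0 0 0 0;0 -2 -10 0 0 0 0;0 -2.4 -12 0 0 0 0;0 -2.8 -14 0 0 0 0;0 -3.1 -15.5 0 0 0 0")

```text
time_s: 21.25
eef_pos: [0.5186, 0.0817, 0.2182]
tool_rot: [0.773, 0.634, -0.0, -0.0]
contact_force: [0.7, 1.6, 0.1]
width: 0.0003
```

```bash
python3 st.py
```

```text
t 21.25 yaw 168.73 z [0.5186 0.0817 0.2182] F [0.7 1.6 0.1] M [ 0.25 -0.22  0.  ] w 0.0003
```

>>> apply_moves(series="0 -0.2 -1 0 0 0 0;0 -0.4 -2 0 0 0 0;0 -0.6 -3 0 0 0 0")

```text
time_s: 21.55
eef_pos: [0.518, 0.0788, 0.2182]
tool_rot: [0.773, 0.634, -0.0, -0.0]
contact_force: [1.9, 0.9, 0.3]
width: -0.0001
```

>>> apply_moves(series="0 -0.2 -1 0 0 0 0;0 -0.4 -2 0 0 0 0")

```text
time_s: 21.75
eef_pos: [0.5176, 0.0769, 0.2182]
tool_rot: [0.773, 0.634, 0.0, -0.0]
contact_force: [1.9, 6.8, -1.4]
width: 0.0002
```

```bash
python3 st.py
```

```text
t 21.75 yaw 168.69 z [0.5176 0.0769 0.2182] F [ 1.9  6.8 -1.4] M [ 0.98 -0.27 -0.  ] w 0.0002
```

Force is rising, so the stop is starting to bear. One more small push to confirm.

>>> apply_moves(series="0 -0.1 -0.5 0 0 0 0;0 -0.2 -0.9 0 0 0 0;0 -0.2 -0.9 0 0 0 0")

```text
time_s: 22.05
eef_pos: [0.5175, 0.0767, 0.2182]
tool_rot: [0.773, 0.634, 0.001, -0.0]
contact_force: [2.5, 6.8, -0.1]
width: 0.0
```

```bash
python3 st.py
```

```text
t 22.05 yaw 168.67 z [0.5175 0.0767 0.2182] F [ 2.5  6.8 -0.1] M [ 1.   -0.34  0.04] w 0.0
```

>>> apply_moves(series="0 1 5 0 0 0 0;0 3 15 0 0 0 0;0 4 20 0 0 0 0;0 4 20 45 0 0 0;0 4 20 90 0 0 0;0 4 20 140 0 0 0;0 -10 60 160 0 0 0;0 -40 105 170 0 0 0;0 -70 150 170 0 0 0;0 -100 190 170 0 0 0;0 -130 230 170 0 0 0;0 -130 230 170 0 0 0")

```text
time_s: 23.25
eef_pos: [0.3834, 0.3088, 0.3881]
tool_rot: [0.771, 0.637, -0.001, -0.001]
contact_force: [-0.4, -0.7, -0.4]
width: 0.0002
```

```bash
python3 st.py; python3 - <<'E'
from h import *
for n in ['side','top']:
    p=snap(n,n+'7.png'); X=cloud(p);pix=p['pixels'].astype(int)
    c=np.array([.5147,.061])
    ok=(p['range_z']>0)&(X[...,2]>.074)&(X[...,2]<.09)&(np.hypot(X[...,0]-c[0],X[...,1]-c[1])<.055)
    P=X[ok]; print('fence',len(P),cv2.minAreaRect((P[:,:2]*1000).astype(np.float32)))
    ok=(p['range_z']>0)&(X[...,2]>.04)&(X[...,2]<.07)&(pix[...,2]-pix[...,0]>60)&(np.hypot(X[...,0]-.524,X[...,1]-.12)<.2)
    P=X[ok]; print('wax',len(P),cv2.minAreaRect((P[:,:2]*1000).astype(np.float32)))
    try: print(bar(p,.1,.15))
    except Exception as e: print(e)
    for q in ['bush_top','wing_mid','jig','beaker','tape_roll','lamp_pot']: print(q,[(np.round(a['point'],4).tolist(),round(a['p'],2)) for a in ctrl.landmark_of(p,q)[:1]])
E
```

```text
t 23.25 yaw 169.06 z [0.3834 0.3088 0.3881] F [-0.4 -0.7 -0.4] M [-0.02  0.03  0.  ] w 0.0002
fence 318 ((514.4288940429688, 61.96348571777344), (10.93630599975586, 66.68721008300781), 78.56665802001953)
wax 1652 ((507.6530456542969, 28.681053161621094), (50.88628005981445, 75.76488494873047), 79.00472259521484)
(416, array([0.5395, 0.2151]), np.float64(9.2), [array([0.5765, 0.2211]), array([0.5104, 0.2104])], np.float64(0.1384), array([0.1141, 0.1333, 0.1364]), ((543.1597290039062, 217.39114379882812), (66.92898559570312, 10.962615013122559), 9.951980590820312))
bush_top [([0.5466, 0.2154, 0.0715], 0.56)]
wing_mid [([0.5447, 0.2208, 0.1135], 0.84)]
jig [([0.5242, 0.1169, 0.0005], 0.91)]
beaker [([0.7553, 0.1939, -0.001], 0.98)]
tape_roll [([0.7534, 0.098, -0.0023], 0.81)]
lamp_pot [([0.7826, 0.2714, 0.002], 0.56)]
fence 343 ((515.0481567382812, 60.5548095703125), (10.244983673095703, 65.43094635009766), 78.67460632324219)
wax 1750 ((508.0518798828125, 26.61005401611328), (50.472843170166016, 74.54154205322266), 78.77594757080078)
(457, array([0.5454, 0.2162]), np.float64(9.7), [array([0.5797, 0.2221]), array([0.5118, 0.2105])], np.float64(0.1365), array([0.1243, 0.1323, 0.1348]), ((545.6428833007812, 217.00205993652344), (68.84413146972656, 12.120080947875977), 10.179909706115723))
bush_top [([0.5484, 0.2193, 0.0708], 0.78)]
wing_mid [([0.5462, 0.2185, 0.1204], 0.75)]
jig [([0.5253, 0.1208, -0.0055], 0.69)]
beaker [([0.7565, 0.1925, 0.0013], 0.82)]
tape_roll [([0.7509, 0.0945, -0.0011], 0.66)]
lamp_pot [([0.7807, 0.2729, 0.0019], 0.78)]
```

View pics/top7.png

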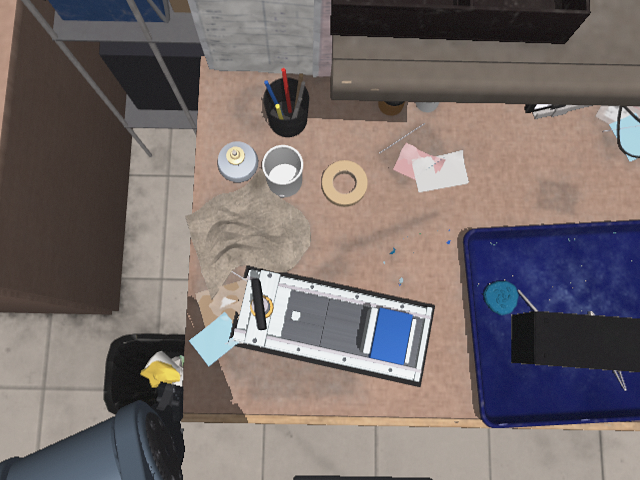

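View pics/side7.png

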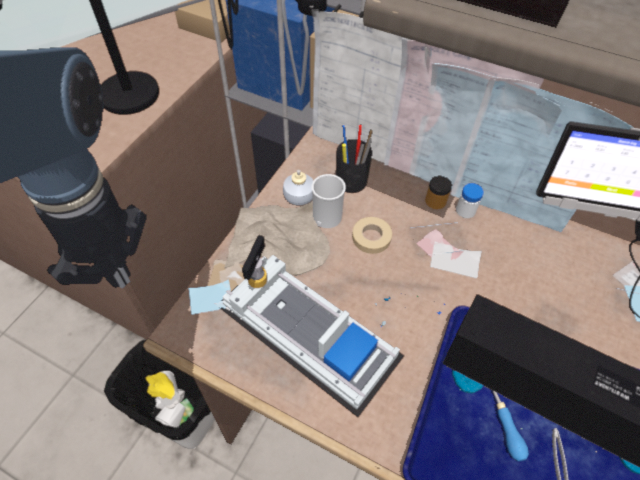

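Top view: the fence and wax block are at about (370,325)–(392,335), against the end stop. The wing handle at (260,303) is raised, and the beaker, tape roll and lamp pot are where they were. The fence moved 50.0 mm and the bar top rose about 24 mm. Handing in.

```bash
python3 -c "
from station import ctrl
print(ctrl.job_done())"
```

```text
the job is handed in; nothing more can be done
None
```

The pin is fully out, the carriage with the wax block on it is against the end stop, and the job is handed in at about 24 s of the 72 s allowed.

- **Pin:** I gripped the wing handle and turned it back and forth through about 47° while drawing it up. The upward pull was mostly 7–15 N. At the end a full sweep at about 14 N raised it no further, so I took it as being at its top stop.
- **Pull on the mat:** the pull read up to about 15 N in the checks, so the jig may have lifted about 1 mm at times. It stayed well short of the 4 mm (21 N) that counts as torn off. I did not read the force inside each sweep.
- **Carriage:** I pushed the fence with closed fingers at about 2 N until the force rose to about 7 N and it stopped moving. Then I backed off and moved the arm clear.

**Last checks, from both cameras:**
- The fence moved 50.0 mm, and the wax block moved with it, about 50 mm.
- The handle's bar top is 23.5–24.3 mm higher than at the start.
- The beaker, tape roll and lamp pot are within the networks' measuring error of where they were.
- The force on the tool was about zero.

No check failed. One disagreed slightly: the side camera's network put the middle of the handle at 0.1135 m, about 5 mm below the 0.119 m expected. The top camera's network gave 0.120 m, and both depth measurements agree with the pin being fully out.

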